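# Draw a shifted plate into line with a taper pin and fit its bolt

### The job

The top plate of the mill foot is held by one clamp bolt only and has slipped aside, so its two open holes do not meet the holes of the anchor strip below it. Take the red-handled taper pin from the wooden stand, find the strip's hole through the plate's open hole nearer to the clamp bolt, and work the pin gently down, without forcing, until it has drawn the holes into line and sits fully home with its collar flat on the plate, and let go of it; then fit the black-handled bolt fully home in the other hole and let go, leaving the pin in. Move the plate with the pin only, not with the gripper, and leave the timer, jar and tape roll where they are.

Things in the scene. Friction and masses are not known exactly. Their poses are not given: they have to be found in the camera images.
- foot: Mill foot, fixed: grey open-topped tray 218 x 90 mm, rims 34 mm high, floor 6 mm thick, hollow above it. Origin under the clamp bolt at worktop level; x points along the tray to the open holes, z up. A steel anchor strip is fixed in it, flat, parallel to x, from 34 to 46 mm above the worktop; it does not move and is hidden by the plate lying on it.
- clamp (a point): Clamp bolt at the level of the plate's top face, 54 mm above the worktop; axes as the foot's. A washer 44 mm wide and a hexagon head, up to 66 mm above the worktop.
- plate: Aluminium top plate, 190 x 76 mm, 8 mm thick (46 to 54 mm above the worktop), lying on the anchor strip under the clamp washer, kept parallel to the tray. It cannot turn or lift, but slides stiffly up to 14 mm along and across (a side push of about 4 to 5 N moves it; it stays where left). Origin 80 mm from the pin hole's centre, on worktop level; x towards the holes.
- pin_hole (a point): Centre of the plate's pin hole at its top face; x along the plate from clamp to bolt hole, z up. 18 mm wide, through. The anchor strip below has an 18 mm through hole too, but its centre lies 8.5 to 10.5 mm from this one, roughly to this point's +x, -x, +y or -y side (within 12 degrees; which side is not measured: feel for it with the pin's tip, or look into the hole).
- bolt_hole (a point): Centre of the plate's bolt hole at its top face, 56 mm from pin_hole along the plate; axes as pin_hole. 13 mm wide, through. The anchor strip has a 13 mm through hole, also 56 mm from its pin hole, in line with this one to about 2 mm once the pin is home.
- pin_grip (a point): Centre of the round red handle (20 mm wide, 36 mm long, upright along z) of the steel taper pin, 90 g. Its collar, 28 mm wide and 4 mm thick, is under the handle, the underside 22 mm below this point. At the start it stands in one of the stand's holes (which one varies), collar on the stand. Home, the collar lies on the plate: this point 22 mm above pin_hole.
- pin_tip (a point): Middle of the pin's flat tip, 5 mm wide, 46 mm below the collar's underside (68 mm below the handle's centre). From it a cone widens over 32 mm to the 16.5 mm shank, which takes the last 14 mm up to the collar. Home, it hangs free 8 mm above the worktop.
- bolt_grip (a point): Centre of the round black handle (20 mm wide, 36 mm long, upright along z, steel band) of the bolt, 70 g. Collar as on the pin, underside 22 mm below this point; below it a shank 10 mm wide for 23 mm, then a cone to a tip 5.6 mm wide, 30 mm below the collar. Starts in the other hole of the stand. Home, this point is 22 mm above bolt_hole.
- stand: Fixed wooden stand, 48 x 112 mm and 52 mm high; origin in the centre of its underside, its long side along its y. Two holes 19 mm wide and 49 mm deep, 30 mm to either side of its centre along y; pin and bolt are lifted straight up out of them.
- timer: Wind-up egg timer with a red cap, 64 mm wide, 47 mm high; origin in the centre of its underside. Stays where it is.
- jar: Spice jar with a yellow cap, 42 mm wide, 96 mm high; origin in the centre of its underside. Stays where it is.
- tape: Roll of tan tape lying flat, 98 mm wide, 25 mm high; origin in the centre of its underside. Stays where it is.

How it is judged:
On the way, in this order (a step that is already met when the one before it is completed fails the run):
1. the taper pin is home in the pin hole (through plate and anchor strip) and let go (z of pin_grip in the frame of pin_hole below 0.0245 m and horizontal distance between pin_grip and pin_hole below 0.004 m and angle between pin_grip's own z axis and vertical below 0.08 rad and contact force between the fingers and pin below 0.1 N), for 0.3 s.
2. the bolt is home in the bolt hole and let go (z of bolt_grip in the frame of bolt_hole below 0.0245 m and horizontal distance between bolt_grip and bolt_hole below 0.004 m and angle between bolt_grip's own z axis and vertical below 0.1 rad and contact force between the fingers and bolt below 0.1 N), for 0.2 s.
At the end, for the whole second after the job is handed in: Pin and bolt both stand upright in their holes (handle centre within 4 mm of the hole's centre, leaning less than about 4.5 and 5.5 degrees), collars on the plate (within 2.5 mm), at rest and released (z of pin_grip in the frame of pin_hole below 0.0245 m and horizontal distance between pin_grip and pin_hole below 0.004 m and angle between pin_grip's own z axis and vertical below 0.08 rad and z of bolt_grip in the frame of bolt_hole below 0.0245 m and horizontal distance between bolt_grip and bolt_hole below 0.004 m and angle between bolt_grip's own z axis and vertical below 0.1 rad and linear speed of each of pin, bolt below 0.02 m/s); the robot touches nothing.
It fails at once if the pin is forced: more than 40 N between it and the plate, the foot or the anchor strip (contact force between pin and foot above 40 N or contact force between pin and anchor above 40 N).
It fails at once if the bolt is forced: more than 40 N between it and the plate, the foot or the anchor strip (contact force between bolt and foot above 40 N or contact force between bolt and anchor above 40 N).
It fails at once if the gripper or arm pushes the plate or foot (over 3 N) (contact force between any of the fingers, the arm and foot above 3 N).
It fails at once if timer, jar or tape roll is displaced by more than 20 mm (distance of any of timer, jar, tape from where it was at the start of the episode above 0.02 m).
It also fails if it takes over 61 s, if anything falls off the work surface, if the arm or the gripper's body presses on something with over 40 N, if the wrist force passes 120 N, or if a joint passes its speed limit or range.

### The arm

A 6-joint arm with a two-finger parallel gripper is mounted at the origin on a cart in front of the work surface, level with it; the furniture and walls round the work are solid. World frame = base frame: x ahead of the robot, y to its left, z up, the work surface at z = 0. Lengths are in m, angles in rad, forces in N, time in s.
With the tool pointing down it reaches from about 0.3 to 0.775 m from the base axis. Payload 14.6 kg.
Tool frame: the origin (TCP) lies at the very end of the fingers, on their centre line; the grasp point (between the pads) lies 19 mm behind it; z points along the fingers, y is the line along which they close (so a half turn about z gives the same grasp; the last joint's range is limited). The gripper opens to 94 mm and grips with 3 to 60 N. Pads are 16 mm wide; open, the fingers measure 119 mm over their backs; the gripper's body (75 mm by 177 mm) begins 78 mm behind the grasp point.
Start: joints at [-1.367, 0.3, 1.521, -0, 1.321, -0.067], TCP at [0.147, -0.53, 0.179] pointing down, gripper open.
Joint ranges: [-3.03, 3.03], [-0.79, 2.21], [0.23, 2.52], [-1.04, 4.18], [0, 3.07], [-2.55, 2.55]. Speed limits (rad/s): [2.22, 2.22, 2.57, 3.14, 3.14, 3.14].

### API

Orientations are given as [roll, pitch, yaw] about the fixed x, y, z axes, in that order (R = Rz(yaw) Ry(pitch) Rx(roll)).
In Python, from station import * gives the robot as it stands.
- The arm moves only by the tool jog_arm, never from a script. Its argument "rows" is a list of rows, each a list of 3 entries, a list of its own where there are three numbers: the shift along the tool's x, y, z in m, then the turn about the tool's z in degrees, then the finger opening in m, from 0 to 0.094. A call has 1 to 12 rows; each row shifts and turns the commanded pose from where the row before left it, along the tool's axes as they then stand; what a row does not reach is not made up. A row lasts 1/12 s, in which the tool goes at most 41.7 mm and 7.16 degrees, less where a joint would pass 70% of its speed; a pose out of reach is approached as far as the arm can. A call is refused whole if a number of a shift passes 0.0417 or a number of a turn 7.16, either way. A call with a gripper value outside its range is refused whole. The fingers move at their own pace and stop on an object; "squeeze" is the grip in N (left out, the last holds). Time passes only in rows, so rows that do not move let the fingers close. It gives the time, the measured TCP pose, the force, the opening and the grip force at its end, in the units of the state.
- get_obs(): the state, without advancing time (a new reading comes with each control period).
- camera(name): name is "side" or "top"; returns a dict with "image" (384x512x3 uint8, red, green, blue), "range_z" (384x512 float32, m along the optical axis (not along the pixel's ray), 0 where there is no reading), "K" (3x3 intrinsics, pixels), "world_from_camera" (4x4, takes a point from camera to world coordinates). Camera axes: x right, y up, looking along -z (the intrinsics and any distortion apply to the point x, -y, -z); pixel columns grow to the right and rows downward; lengths in m; the calibration is good to about 2 mm. A picture is of the moment at which its call begins.
- hand_in(): hands the job in; it is judged then, once.
Trained networks look in a picture, given as the dict that the camera call returned (one of the last four; its "shot" number tells which), for a name from the list of things; names that differ only in an ending like _2 or _b are one class to them, and where a whole thing is asked for, a point or a joint stands for the part that bears it (a point fixed in the world has none). Each returns a list of dicts, best first, with "p" (0 to 1); they miss things now and then, are a little off and sometimes report something else, mostly with a low value. They report only what shows in the picture. A call takes as long as a camera call.
- search_frame(label, picture): "at" ([column, row] as shares, 0 to 1, of the picture: columns of its width, rows of its height, amid what is visible of it).
- spot_point(label, picture): "at" ([column, row] as shares, 0 to 1, of the picture: columns of its width, rows of its height: a listed point, or the origin of a listed thing).
The state is a dict: "time_s": time; "qpos": joint angles; "joint_vel": joint speeds; "tau": joint torques, N m; "ee_pos": TCP position; "eef_rot": TCP orientation; "force": force on the tool from outside, world axes, zero at the start; "moment": the same for the moment, N m; "grip_width": finger opening in m; "grip_force": force on a finger pad.
Only numpy, scipy, OpenCV 4.12 (cv2) and the standard library are available. Lean on these libraries where they do the work, as an engineer would, in place of code of your own. Each camera call takes 0.05 s, during which the arm holds its last target. There are 200 camera calls.

## Working session

There is one attempt and no reset: what is moved stays moved. The work goes in short steps, Python scripts to look and compute and a tool call to move; the robot and the scene stay as the last step left them, time stands still between calls to the robot, and variables do not carry over. Pictures are saved under pics/ and viewed, at most 10 in all, crops included, and the job is handed in when it is done.

Besides the shell and the picture viewer there is one more tool, called by a JSON object that holds its "method" and its "body", one argument or row to a line. jog_arm: Moves the arm, as the interface text tells. Its arguments: {"type":"object","properties":{"rows":{"type":"array","items":{"type":"array"}},"squeeze":{"type":"number"}},"required":["rows"]}

```bash
mkdir -p pics; cat > h.py <<'E'
from station import *
import numpy as np, cv2
def ray(c,at):
    K=c["K"];T=np.array(c["world_from_camera"]);u,v=at[0]*512,at[1]*384
    d=np.array([(u-K[0,2])/K[0,0],-(v-K[1,2])/K[1,1],-1]);return T[:3,3],T[:3,:3]@d
def onz(c,at,z):
    o,d=ray(c,at);return o+d*(z-o[2])/d[2]
def save(c,n): cv2.imwrite("pics/"+n,c["image"][:,:,::-1])
E
python3 - <<'E'
from h import *
o=get_obs();print(o)
Z=dict(pin_hole=.054,bolt_hole=.054,clamp=.066,pin_grip=.074,bolt_grip=.074,stand=0,foot=0,timer=0,jar=0,tape=0)
ims=[]
for n in("top","side"):
    c=camera(n);ims.append(c["image"]);print(n,c["K"],c["world_from_camera"],[k for k in c])
    for l,z in Z.items():
        for r in spot_point(l,c)[:2]:print(l,round(r["p"],2),np.round(np.array(r["at"])*[512,384],1),np.round(onz(c,r["at"],z),4))
    save({"image":ims[-1]},n+"0.png")
E
```

```text
{'time_s': 0.0, 'qpos': array([-1.36658428e+00,  3.00477897e-01,  1.52159403e+00,  1.31441927e-05,
        1.32067573e+00, -6.66070100e-02]), 'joint_vel': array([-4.53965384e-05, -1.42784099e-03,  2.86320331e-04,  3.92843097e-04,
        7.12909585e-04,  6.30938920e-04]), 'tau': array([-4.24569644e-04, -5.31802511e+01, -3.52738237e+01,  7.08405278e-02,
        2.44555034e-02, -7.83539804e-05]), 'ee_pos': array([ 0.14707403, -0.52966721,  0.17817714]), 'eef_rot': array([-3.14044107e+00, -8.95771640e-05,  2.70815745e-01]), 'force': array([0.4330702 , 0.19683906, 0.92373037]), 'moment': array([-0.01880728, -0.03649902, -0.01683829]), 'grip_force': 0.0, 'grip_width': 0.09364503629068274}
top [[355.29919735   0.         257.65106744]
 [  0.         355.29919735 197.35043782]
 [  0.           0.           1.        ]] [[ 0.00206878  0.98798928 -0.15450861  0.37835907]
 [-0.99968496 -0.00182158 -0.02503311  0.18645165]
 [-0.02501389  0.15451172  0.98767425  0.90060916]
 [ 0.          0.          0.          1.        ]] ['image', 'range_z', 'K', 'world_from_camera', 'shot']
pin_hole 0.77 [2
[... 758 characters left out ...]
[-0.39836216  0.62708173 -0.66938486 -0.44284982]
 [-0.02146395  0.72321793  0.69028627  0.728776  ]
 [ 0.          0.          0.          1.        ]] ['image', 'range_z', 'K', 'world_from_camera', 'shot']
pin_hole 0.58 [218.9 177.9] [0.4708 0.2926 0.054 ]
bolt_hole 0.56 [228.4 188. ] [0.4787 0.2511 0.054 ]
clamp 0.68 [206.5 156.5] [0.4665 0.3654 0.066 ]
clamp 0.42 [165.3 189.4] [0.3451 0.2937 0.066 ]
pin_grip 0.53 [261.2 271. ] [ 0.4474 -0.0027  0.074 ]
bolt_grip 0.62 [238.2 253.6] [0.4239 0.0521 0.074 ]
stand 0.98 [250.  289.2] [0.4307 0.0164 0.    ]
foot 0.94 [208.9 176. ] [0.4673 0.369  0.    ]
jar 0.58 [165.  188.9] [0.3534 0.3691 0.    ]
tape 0.68 [243.8 160.2] [0.5712 0.3896 0.    ]
```

```bash
python3 - <<'E'
import cv2,numpy as np
t=cv2.imread("pics/top0.png");s=cv2.imread("pics/side0.png")
a=cv2.resize(t[150:280,150:370],(800,473),interpolation=cv2.INTER_CUBIC)
b=cv2.resize(s[120:320,130:330],(600,600),interpolation=cv2.INTER_CUBIC)
cv2.imwrite("pics/a.png",a);cv2.imwrite("pics/b.png",b)
E
```

```text
(no output)
```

View pics/a.png

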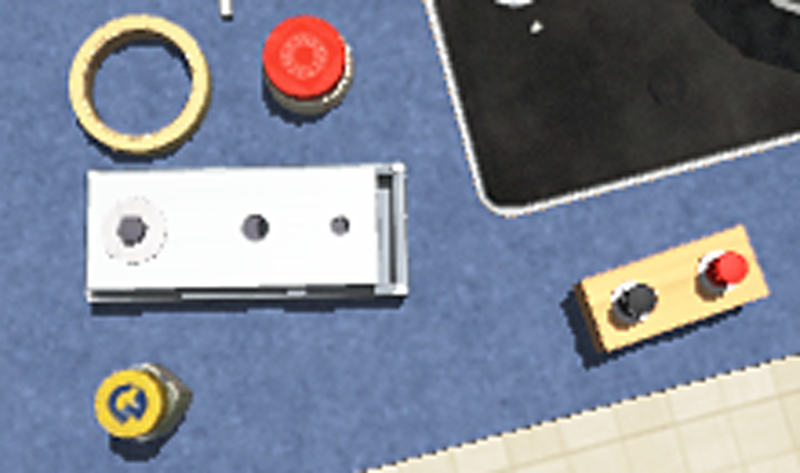

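View pics/b.png

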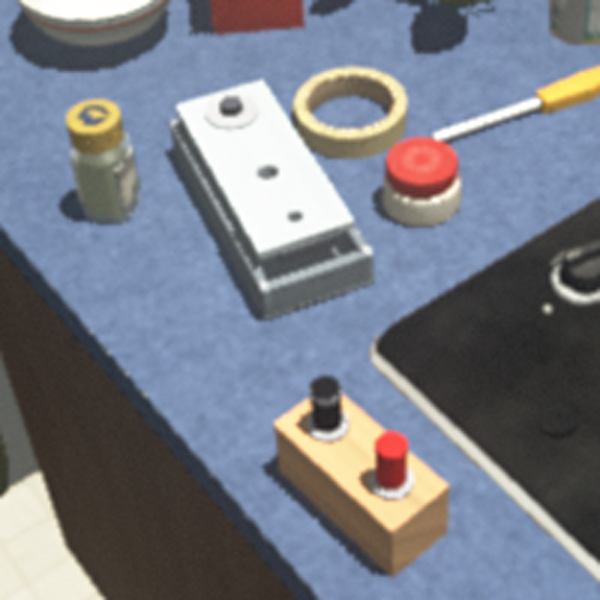

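The top view shows the plate with its pin hole at about (222,212), the bolt hole at (243,212), and the stand with black bolt at (325,232) and red pin at (350,223). I'll zoom into the holes to see which side the strip's hole lies.

```bash
python3 - <<'E'
import cv2,numpy as np
from h import *
ct=camera("top");cs=camera("side")
t=ct["image"][:,:,::-1];s=cs["image"][:,:,::-1]
def z(im,c,r,w=14):return cv2.resize(im[r-w:r+w,c-w:c+w],(390,390),interpolation=cv2.INTER_NEAREST)
cv2.imwrite("pics/c.png",np.hstack([z(t,222,212),z(s,219,178)]))
g=t.mean(2).astype(int)
print(g[205:220,214:252]);g=s.mean(2).astype(int);print(g[169:186,209:232])
# refine dark blobs
for n,c,im,pts in(("t",ct,t,[(220.5,212.5),(243.5,212)]),("s",cs,s,[(219,177.5),(228,192)])):
    for p in pts:
        x,y=map(round,p);w=8;G=im[y-w:y+w+1,x-w:x+w+1].mean(2);W=np.clip(np.median(G)-15-G,0,40);W[W<10]=0
        yy,xx=np.mgrid[y-w:y+w+1,x-w:x+w+1];q=(np.array([(xx*W).sum(),(yy*W).sum()])/W.sum()+.5)
        print(n,q,onz(c,q/[512,384],.054))
# handles by colour+range
for n,c in(("t",ct),("s",cs)):
    h=cv2.cvtColor(c["image"],cv2.COLOR_RGB2HSV).astype(int)
    v,u=np.mgrid[:384,:512];K=c["K"];Z=c["range_z"];T=np.array(c["world_from_camera"])
    P=np.stack([(u+.5-K[0,2])/K[0,0]*Z,-(v+.5-K[1,2])/K[1,1]*Z,-Z],-1)@T[:3,:3].T+T[:3,3]
    m=(P[...,0]>.35)&(P[...,0]<.55)&(P[...,1]<.12)&(P[...,1]>-.08)&(P[...,2]>.085)
    R=m&(h[...,1]>150)&((h[...,0]<8)|(h[...,0]>172));B=m&(h[...,2]<90)
    W=m^m; W=(P[...,0]>.35)&(P[...,0]<.52)&(P[...,1]<.12)&(P[...,1]>-.08)&(P[...,2]>.045)&(P[...,2]<.06)
    for k,M in(("red",R),("blk",B)):
        print(n,k,M.sum(),np.median(P[M],0) if M.sum() else 0,P[M].min(0),P[M].max(0))
    r=cv2.minAreaRect(P[W][:,:2].astype(np.float32)*1000);print("stand",r,W.sum())
    W=(P[...,0]>.4)&(P[...,0]<.55)&(P[...,1]>.15)&(P[...,1]<.46)&(P[...,2]>.044)&(P[...,2]<.064)
    print("plate",cv2.minAreaRect(P[W][:,:2].astype(np.float32)*1000))
    W&=(P[...,2]>.061);W=(P[...,1]>.33)&(P[...,1]<.42)&(P[...,0]>.43)&(P[...,0]<.52)&(P[...,2]>.061)&(P[...,2]<.08);print("head",W.sum(),np.median(P[W],0))
E
```

```text
[[252 252 252 252 253 253 253 253 253 253 253 253 253 253 253 253 253 253
  253 253 253 253 254 254 254 254 254 254 254 254 254 254 254 254 254 254
  254 255]
 [252 252 252 252 252 252 252 252 252 252 252 252 252 252 252 252 252 253
  253 253 253 253 253 253 253 253 253 253 253 253 253 253 253 253 253 253
  253 254]
 [252 252 253 253 254 255 255 255 254 253 253 253 253 253 253 253 254 254
  254 254 254 254 254 254 254 254 254 255 255 255 255 255 254 254 254 254
  254 255]
 [253 253 254 255 255 254 253 255 255 255 254 253 253 253 253 253 253 253
  253 253 253 253 253 254 254 254 255 255 255 255 255 255 255 254 254 254
  254 255]
 [252 253 255 246 154  89  84  81 224 255 255 253 253 253 253 253 253 253
  253 253 253 253 253 253 253 254 255 255 225 189 176 255 255 255 254 254
  254 255]
 [253 255 255 162 114 129 134  84  48 227 255 254 253 253 253 253 253 253
  253 254 254 253 253 254 254 255 255 172  75 133  68 128 255 255 254 254
  254 255]
 [253 255 228 130 127 132 118  52  53 108 255 255 253 253 253 253 253 253
  253 253 253 253 253 253 254 255 232 137 134 139 117  46 238 255 254 25
[... 3504 characters left out ...]
177490234375), 19.074419021606445) 800
plate ((473.0814208984375, 313.06341552734375), (76.39337158203125, 190.9192657470703), 1.202138066291809)
head 54 [0.47167779 0.37682643 0.06607506]
s red 83 [ 0.44276109 -0.00960363  0.09042102] [ 0.43432984 -0.01789226  0.08558605] [4.52434793e-01 4.85033632e-05 9.25751519e-02]
s blk 54 [0.4233468  0.04860266 0.09057114] [0.4158396  0.04180894 0.085899  ] [0.43138856 0.05634125 0.09245042]
stand ((433.93536376953125, 21.186233520507812), (49.57027053833008, 114.20234680175781), 19.012296676635742) 1039
plate ((472.4617919921875, 310.2423095703125), (77.53218841552734, 194.04820251464844), 0.8670451641082764)
head 35 [0.47005069 0.37420549 0.06412401]
```

View pics/c.png

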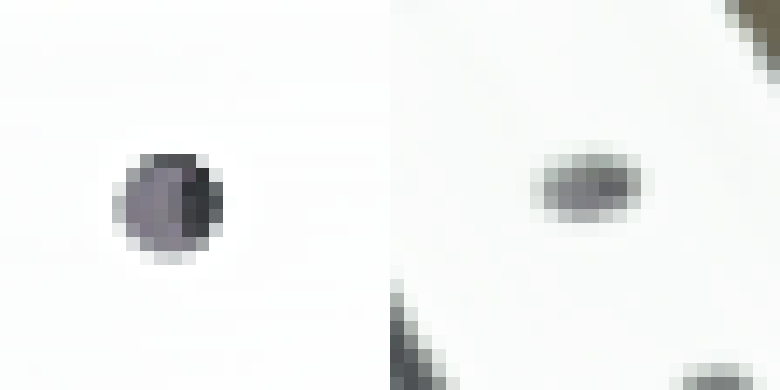

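The strip's hole (dark lens) shows on the right of the plate hole in the top picture, around columns 221–223. That is the plate's +x side, world −y. The pin is at about (0.444, −0.006) and the pin hole at about (0.473, 0.296). I'll move towards the pin now.

{"method": "jog_arm", "body": {
  "rows": [
    [[0,0,0],5.17,0.045],
    [[0,0,0],5.17,0.045],
    [[0,0,0],5.17,0.045],
    [[0.02,-0.0355,0],0,0.045],
    [[0.02,-0.0355,0],0,0.045],
    [[0.02,-0.0355,0],0,0.045],
    [[0.02,-0.0355,0],0,0.045],
    [[0.02,-0.0355,0],0,0.045],
    [[0.02,-0.0355,0],0,0.045],
    [[0.02,-0.0355,0],0,0.045],
    [[0.02,-0.0355,0],0,0.045],
    [[0.02,-0.0355,0],0,0.045]
  ],
  "squeeze": 50
}}

```text
time_s: 2.2
ee_pos: [0.3275, -0.2086, 0.179]
eef_rot: [3.141, -0.001, -0.0]
force: [0.4, -0.7, -1.2]
grip_width: 0.0453
grip_force: 0.0
```

{"method": "jog_arm", "body": {
  "rows": [
    [[0.02,-0.0355,0],0,0.045],
    [[0.02,-0.0355,0],0,0.045],
    [[0.02,-0.0355,0],0,0.045],
    [[0.02,-0.0355,0],0,0.045],
    [[0.02,-0.0355,0],0,0.045],
    [[0,0,0],0,0.045],
    [[0,0,0],0,0.045]
  ]
}}

```text
time_s: 2.78
ee_pos: [0.4274, -0.0314, 0.1786]
eef_rot: [-3.142, 0.0, 0.004]
force: [-0.6, -0.7, -0.5]
grip_width: 0.0455
grip_force: 0.0
```

{"method": "jog_arm", "body": {
  "rows": [
    [[0.0164,-0.0251,0],0,0.045],
    [[0,0,0.03],0,0.045],
    [[0,0,0.03],0,0.045],
    [[0,0,0.03],0,0.045],
    [[0,0,0.0275],0,0.045],
    [[0,0,0],0,0.045],
    [[0,0,0],0,0.01],
    [[0,0,0],0,0.01],
    [[0,0,0],0,0.01],
    [[0,0,0],0,0.01],
    [[0,0,0],0,0.01],
    [[0,0,0],0,0.01]
  ]
}}

```text
time_s: 3.78
ee_pos: [0.4443, -0.0079, 0.0624]
eef_rot: [3.141, -0.002, 0.0]
force: [0.2, -0.8, 6.8]
grip_width: 0.0169
grip_force: 50.0
```

```bash
python3 - <<'E'
from h import *
c=camera("side");t=camera("top")
a=cv2.resize(c["image"][200:310,190:310],(600,550),interpolation=cv2.INTER_CUBIC)
save({"image":a},"d.png")
print(get_obs()["ee_pos"],get_obs()["force"],get_obs()["grip_width"])
E
```

```text
[ 0.44431994 -0.00791357  0.06240461] [0.57035534 0.40816735 8.4327913 ] 0.016738126400465278
```

View pics/d.png

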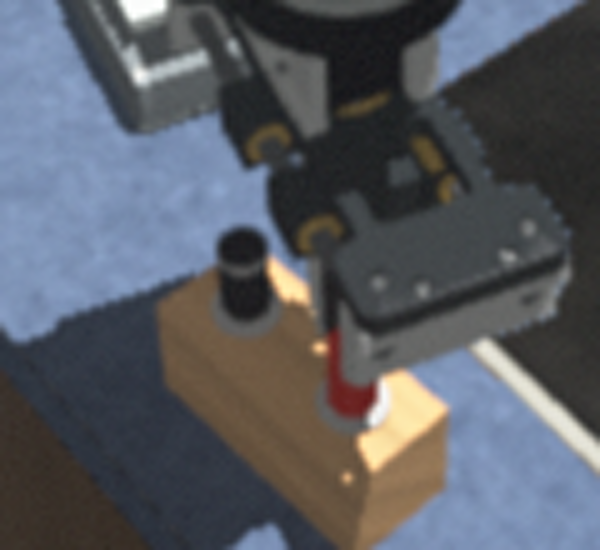

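The side view shows the red handle held between the fingers, with its collar still on the stand. I'll lift it and check the hold.

{"method": "jog_arm", "body": {
  "rows": [
    [[0,0,-0.01],0,0.01],
    [[0,0,-0.02],0,0.01],
    [[0,0,-0.03],0,0.01],
    [[0,0,-0.03],0,0.01],
    [[0,0,0],0,0.01],
    [[0,0,0],0,0.01]
  ]
}}

```text
time_s: 4.38
ee_pos: [0.444, -0.0078, 0.1529]
eef_rot: [3.141, -0.003, 0.0]
force: [-0.1, -0.2, -1.5]
grip_width: 0.017
grip_force: 49.9
```

```bash
python3 - <<'E'
from h import *
c=camera("side");t=camera("top");o=get_obs();print(o["ee_pos"],o["force"],o["grip_width"])
p=o["ee_pos"]
def px(c,P):
    T=np.array(c["world_from_camera"]);q=T[:3,:3].T@(np.array(P)-T[:3,3]);K=c["K"];return K[0,0]*q[0]/-q[2]+K[0,2],-K[1,1]*q[1]/-q[2]+K[1,2]
for n,cc in(("s",c),("t",t)):
    for l,dz in(("pin_grip",.013),("pin_tip",-.055)):
        print(n,l,"exp",np.round(px(cc,p+[0,0,dz]),1),[(round(r["p"],2),np.round(np.array(r["at"])*[512,384],1)) for r in spot_point(l,cc)[:2]])
u,v=map(int,px(c,p));s=c["image"][v-45:v+55,u-50:u+50].copy()
s=cv2.resize(s,(600,600),interpolation=cv2.INTER_CUBIC)
for dz in(.013,-.009,-.055):
    a,b=px(c,p+[0,0,dz]);cv2.circle(s,(int((a-u+50)*6),int((b-v+45)*6)),3,(0,255,0),-1)
save({"image":s},"e.png")
E
```

```text
[ 0.44295659 -0.00776396  0.15068987] [ 0.1780515   1.01695703 -2.20481081] 0.01685912917591946
s pin_grip exp [259.4 242.1] [(0.58, array([260.7, 241.4]))]
s pin_tip exp [260.  266.7] [(0.78, array([260.1, 264. ])), (0.21, array([227.2, 186.9]))]
t pin_grip exp [360.8 221.4] [(0.48, array([223.3, 208.7]))]
t pin_tip exp [352.9 224.1] [(0.2, array([220. , 211.2]))]
```

View pics/e.png

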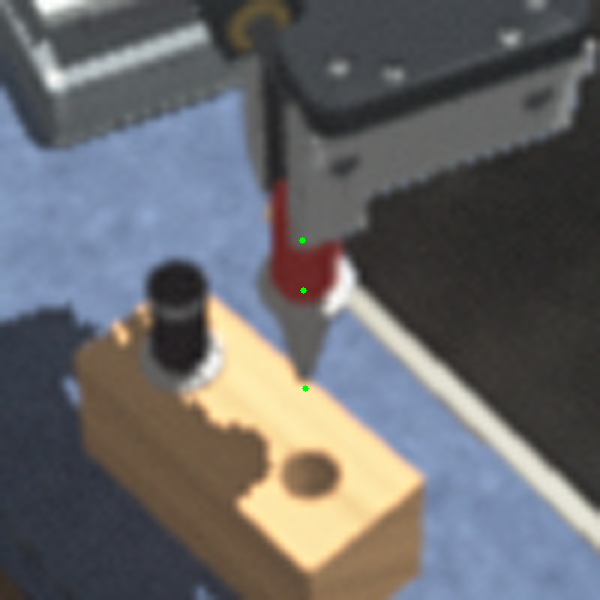

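The pin hangs upright and centred, with its tip near pixel (260,264). Next I'll carry it above the lens and check its position relative to the hole.

{"method": "jog_arm", "body": {
  "rows": [
    [[0.0038,-0.0371,0],0,0.01],
    [[0.0038,-0.0371,0],0,0.01],
    [[0.0038,-0.0371,0],0,0.01],
    [[0.0038,-0.0371,0],0,0.01],
    [[0.0038,-0.0371,0],0,0.01],
    [[0.0038,-0.0371,0],0,0.01],
    [[0.0038,-0.0371,0],0,0.01],
    [[0.0034,-0.0371,0],0,0.01],
    [[0,0,0.015],0,0.01],
    [[0,0,0.015],0,0.01],
    [[0,0,0],0,0.01],
    [[0,0,0],0,0.01]
  ]
}}

```text
time_s: 5.68
ee_pos: [0.473, 0.2887, 0.1205]
eef_rot: [3.141, 0.002, 0.0]
force: [-0.3, 0.1, -0.9]
grip_width: 0.0173
grip_force: 50.0
```

```bash
python3 - <<'E'
from h import *
c=camera("side");t=camera("top");o=get_obs();print(o["ee_pos"],o["eef_rot"],o["force"],o["grip_width"])
p=o["ee_pos"]
def px(c,P):
    T=np.array(c["world_from_camera"]);q=T[:3,:3].T@(np.array(P)-T[:3,3]);K=c["K"];return K[0,0]*q[0]/-q[2]+K[0,2],-K[1,1]*q[1]/-q[2]+K[1,2]
ims=[]
for n,cc in(("s",c),("t",t)):
    e=px(cc,p+[0,0,-.0564]);print(n,"tip exp",np.round(e,1),[(round(r["p"],2),np.round(np.array(r["at"])*[512,384],1)) for r in spot_point("pin_tip",cc)[:2]])
    u,v=map(int,e);s=cv2.resize(cc["image"][v-25:v+25,u-25:u+25],(400,400),interpolation=cv2.INTER_CUBIC)
    print(u-25,v-25);ims.append(s)
    cv2.circle(s,(int((e[0]-u+25)*8),int((e[1]-v+25)*8)),2,(0,255,0),-1)
save({"image":np.hstack(ims)},"f.png")
E
```

```text
[0.47381142 0.28882826 0.1220031 ] [-3.14124468e+00 -6.34098846e-04 -4.27017366e-04] [ 0.17185184 -0.67170903 -0.47235407] 0.0166320065900677
s tip exp [220.3 174.8] [(0.69, array([217.6, 174.7]))]
195 149
t tip exp [223.4 212.1] []
198 187
```

View pics/f.png

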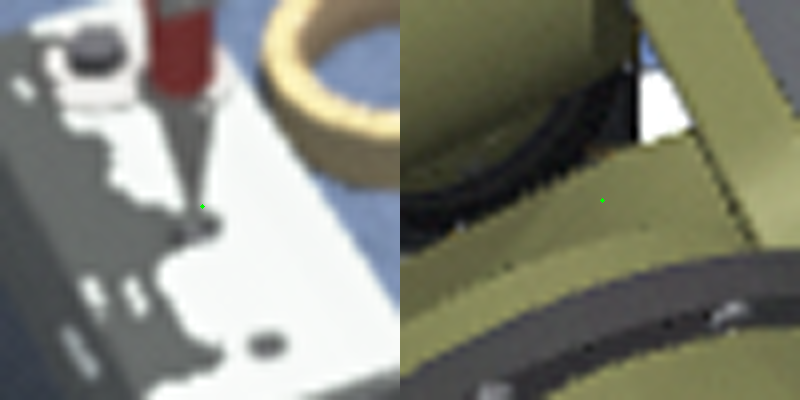

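The side view shows the tip at about (218.9,175.3) against the hole centre at (219.4,177.5). So y is right for the lens and x should go about 1.5 mm further. I'll descend in small steps.

{"method": "jog_arm", "body": {
  "rows": [
    [[0.0015,0,0.004],0,0.01],
    [[0,0,0.004],0,0.01],
    [[0,0,0.003],0,0.01],
    [[0,0,0.002],0,0.01],
    [[0,0,0.002],0,0.01],
    [[0,0,0],0,0.01]
  ]
}}

```text
time_s: 6.38
ee_pos: [0.4747, 0.2889, 0.1058]
eef_rot: [3.141, 0.001, 0.0]
force: [0.0, 0.2, -0.9]
grip_width: 0.0173
grip_force: 50.0
```

{"method": "jog_arm", "body": {
  "rows": [
    [[0,0,0.0015],0,0.01],
    [[0,0,0.0015],0,0.01],
    [[0,0,0.001],0,0.01],
    [[0,0,0],0,0.01]
  ]
}}

```text
time_s: 6.72
ee_pos: [0.4748, 0.2889, 0.102]
eef_rot: [3.141, 0.0, 0.0]
force: [-0.4, -0.5, -0.7]
grip_width: 0.0169
grip_force: 50.0
```

{"method": "jog_arm", "body": {
  "rows": [
    [[0,0,0.001],0,0.01],
    [[0,0,0.001],0,0.01],
    [[0,0,0.001],0,0.01],
    [[0,0,0],0,0.01]
  ]
}}

```text
time_s: 7.05
ee_pos: [0.4748, 0.2889, 0.099]
eef_rot: [3.141, 0.0, 0.0]
force: [0.0, -0.0, -1.0]
grip_width: 0.0173
grip_force: 50.0
```

{"method": "jog_arm", "body": {
  "rows": [
    [[0,0,0.001],0,0.01],
    [[0,0,0.001],0,0.01],
    [[0,0,0],0,0.01]
  ]
}}

```text
time_s: 7.3
ee_pos: [0.4748, 0.289, 0.097]
eef_rot: [3.141, 0.0, 0.0]
force: [0.2, 0.2, -0.4]
grip_width: 0.0171
grip_force: 50.0
```

{"method": "jog_arm", "body": {
  "rows": [
    [[0,0,0.001],0,0.01],
    [[0,0,0.001],0,0.01],
    [[0,0,0],0,0.01]
  ]
}}

```text
time_s: 7.55
ee_pos: [0.4749, 0.289, 0.0951]
eef_rot: [-3.142, 0.0, 0.0]
force: [-0.6, 0.9, -0.8]
grip_width: 0.0168
grip_force: 50.0
```

{"method": "jog_arm", "body": {
  "rows": [
    [[0,0,0.001],0,0.01],
    [[0,0,0.001],0,0.01],
    [[0,0,0],0,0.01]
  ]
}}

```text
time_s: 7.8
ee_pos: [0.4749, 0.2891, 0.0931]
eef_rot: [-3.141, 0.0, 0.0]
force: [-0.1, 0.6, -1.2]
grip_width: 0.0172
grip_force: 50.1
```

{"method": "jog_arm", "body": {
  "rows": [
    [[0,0,0.001],0,0.01],
    [[0,0,0.001],0,0.01],
    [[0,0,0],0,0.01]
  ]
}}

```text
time_s: 8.05
ee_pos: [0.4751, 0.2891, 0.0914]
eef_rot: [-3.141, -0.0, 0.0]
force: [0.6, 1.0, 2.7]
grip_width: 0.0168
grip_force: 50.1
```

{"method": "jog_arm", "body": {
  "rows": [
    [[0,0.0005,0],0,0.01],
    [[0,0.0003,0.001],0,0.01],
    [[0,0.0002,0.001],0,0.01],
    [[0,0,0],0,0.01]
  ]
}}

```text
time_s: 8.38
ee_pos: [0.475, 0.288, 0.0892]
eef_rot: [-3.141, -0.0, 0.0]
force: [-0.4, 2.4, 3.3]
grip_width: 0.0171
grip_force: 50.3
```

{"method": "jog_arm", "body": {
  "rows": [
    [[0,0.0003,0.001],0,0.01],
    [[0,0.0002,0.001],0,0.01],
    [[0,0,0],0,0.01]
  ]
}}

```text
time_s: 8.63
ee_pos: [0.4748, 0.2875, 0.087]
eef_rot: [-3.142, 0.0, 0.0]
force: [-0.1, 2.1, 2.5]
grip_width: 0.0171
grip_force: 50.3
```

{"method": "jog_arm", "body": {
  "rows": [
    [[0,0.0002,0.001],0,0.01],
    [[0,0.0003,0.001],0,0.01],
    [[0,0.0002,0.001],0,0.01],
    [[0,0,0],0,0.01]
  ]
}}

```text
time_s: 8.97
ee_pos: [0.4748, 0.2868, 0.084]
eef_rot: [3.142, 0.0, 0.0]
force: [-1.1, 2.7, 1.8]
grip_width: 0.0167
grip_force: 50.4
```

{"method": "jog_arm", "body": {
  "rows": [
    [[0,0.0002,0.001],0,0.01],
    [[0,0.0003,0.001],0,0.01],
    [[0,0.0002,0.001],0,0.01],
    [[0,0,0],0,0.01]
  ]
}}

```text
time_s: 9.3
ee_pos: [0.4748, 0.286, 0.081]
eef_rot: [3.141, 0.0, 0.0]
force: [-0.2, 3.5, 2.0]
grip_width: 0.0168
grip_force: 50.4
```

{"method": "jog_arm", "body": {
  "rows": [
    [[0,0.0002,0.001],0,0.01],
    [[0,0.0003,0.001],0,0.01],
    [[0,0.0002,0.001],0,0.01],
    [[0,0,0],0,0.01]
  ]
}}

```text
time_s: 9.63
ee_pos: [0.4748, 0.2853, 0.078]
eef_rot: [3.141, 0.0, 0.0]
force: [0.4, 2.7, 2.4]
grip_width: 0.0171
grip_force: 50.4
```

{"method": "jog_arm", "body": {
  "rows": [
    [[0,0.0002,0.001],0,0.01],
    [[0,0.0003,0.001],0,0.01],
    [[0,0.0002,0.001],0,0.01],
    [[0,0,0],0,0.01]
  ]
}}

```text
time_s: 9.97
ee_pos: [0.4748, 0.2846, 0.0749]
eef_rot: [3.141, 0.0, 0.0]
force: [-0.2, 3.5, 0.2]
grip_width: 0.017
grip_force: 50.3
```

{"method": "jog_arm", "body": {
  "rows": [
    [[0,0.0002,0.001],0,0.01],
    [[0,0.0003,0.001],0,0.01],
    [[0,0,0],0,0.01]
  ]
}}

```text
time_s: 10.22
ee_pos: [0.4748, 0.2841, 0.073]
eef_rot: [3.141, 0.0, 0.0]
force: [-1.3, 3.4, 0.6]
grip_width: 0.0172
grip_force: 50.4
```

{"method": "jog_arm", "body": {
  "rows": [
    [[0,0.0002,0.001],0,0.01],
    [[0,0.0002,0.001],0,0.01],
    [[0,0,0],0,0.01]
  ]
}}

```text
time_s: 10.47
ee_pos: [0.4749, 0.2837, 0.071]
eef_rot: [3.141, 0.0, 0.0]
force: [-1.4, 3.5, 1.3]
grip_width: 0.0172
grip_force: 50.4
```

{"method": "jog_arm", "body": {
  "rows": [
    [[0,0.0002,0.001],0,0.01],
    [[0,0.0001,0.001],0,0.01],
    [[0,0,0],0,0.01]
  ]
}}

```text
time_s: 10.72
ee_pos: [0.4749, 0.2835, 0.0691]
eef_rot: [-3.142, 0.0, 0.0]
force: [-0.5, 4.1, 1.5]
grip_width: 0.0169
grip_force: 50.4
```

{"method": "jog_arm", "body": {
  "rows": [
    [[0,0,0.001],0,0.01],
    [[0,0,0.001],0,0.01],
    [[0,0,0],0,0.01]
  ]
}}

```text
time_s: 10.97
ee_pos: [0.4749, 0.2835, 0.0671]
eef_rot: [-3.142, 0.0, 0.0]
force: [-0.7, 5.0, 1.7]
grip_width: 0.0168
grip_force: 50.4
```

{"method": "jog_arm", "body": {
  "rows": [
    [[0,0,0.001],0,0.01],
    [[0,0,0],0,0.01]
  ]
}}

```text
time_s: 11.13
ee_pos: [0.4749, 0.2835, 0.0661]
eef_rot: [-3.142, 0.0, 0.0]
force: [-1.1, 4.5, 1.6]
grip_width: 0.0169
grip_force: 50.4
```

{"method": "jog_arm", "body": {
  "rows": [
    [[0,0,0.0008],0,0.01],
    [[0,0,0],0,0.01]
  ]
}}

```text
time_s: 11.3
ee_pos: [0.4749, 0.2835, 0.0654]
eef_rot: [-3.142, 0.0, 0.0]
force: [-1.2, 4.4, 1.5]
grip_width: 0.0167
grip_force: 50.4
```

{"method": "jog_arm", "body": {
  "rows": [
    [[0,0,0.0006],0,0.01],
    [[0,0,0],0,0.01]
  ]
}}

```text
time_s: 11.47
ee_pos: [0.475, 0.2835, 0.0648]
eef_rot: [-3.142, -0.0, 0.0]
force: [-0.3, 4.7, 2.1]
grip_width: 0.0169
grip_force: 50.4
```

{"method": "jog_arm", "body": {
  "rows": [
    [[0,0,0.0005],0,0.01],
    [[0,0,0],0,0.01]
  ]
}}

```text
time_s: 11.63
ee_pos: [0.475, 0.2835, 0.0644]
eef_rot: [-3.141, -0.0, 0.0]
force: [-1.1, 4.2, 1.5]
grip_width: 0.0166
grip_force: 50.4
```

{"method": "jog_arm", "body": {
  "rows": [
    [[0,0,0.0006],0,0.01],
    [[0,0,0],0,0.01]
  ]
}}

```text
time_s: 11.8
ee_pos: [0.4751, 0.2835, 0.064]
eef_rot: [-3.141, -0.001, 0.0]
force: [-0.9, 4.7, 5.0]
grip_width: 0.0169
grip_force: 50.4
```

{"method": "jog_arm", "body": {
  "rows": [
    [[0,0,0.0006],0,0.01],
    [[0,0,0],0,0.01]
  ]
}}

```text
time_s: 11.97
ee_pos: [0.4754, 0.2837, 0.0638]
eef_rot: [-3.141, -0.001, 0.0]
force: [-0.1, 2.9, 8.2]
grip_width: 0.0169
grip_force: 50.4
```

{"method": "jog_arm", "body": {
  "rows": [
    [[0,0,0],0,0.04],
    [[0,0,0],0,0.04],
    [[0,0,0],0,0.04],
    [[0,0,-0.01],0,0.04],
    [[0,0,-0.03],0,0.04],
    [[0,0,-0.03],0,0.04],
    [[0,0,-0.03],0,0.04],
    [[0,0.0371,0],0,0.045],
    [[0,0.0371,0],0,0.045],
    [[0,0.0371,0],0,0.045],
    [[0,0.0371,0],0,0.045],
    [[0,0,0],0,0.045]
  ]
}}

```text
time_s: 12.97
ee_pos: [0.4749, 0.1303, 0.1639]
eef_rot: [3.14, -0.0, -0.004]
force: [0.5, 0.4, 0.6]
grip_width: 0.0447
grip_force: 0.0
```

```bash
python3 - <<'E'
from h import *
c=camera("side");t=camera("top");o=get_obs();print(o["ee_pos"],o["grip_width"])
Z=dict(pin_hole=.054,bolt_hole=.054,pin_grip=.076,bolt_grip=.074)
ims=[]
for n,cc in(("s",c),("t",t)):
    for l,z in Z.items():
        for r in spot_point(l,cc)[:1]:print(n,l,round(r["p"],2),np.round(np.array(r["at"])*[512,384],1),np.round(onz(cc,r["at"],z),4))
    u,v=((218,180) if n=="s" else (228,210));ims.append(cv2.resize(cc["image"][v-32:v+33,u-32:u+33],(400,400),interpolation=cv2.INTER_CUBIC))
    # handle range
    K=cc["K"];T=np.array(cc["world_from_camera"]);Zr=cc["range_z"];vv,uu=np.mgrid[:384,:512]
    P=np.stack([(uu+.5-K[0,2])/K[0,0]*Zr,-(vv+.5-K[1,2])/K[1,1]*Zr,-Zr],-1)@T[:3,:3].T+T[:3,3]
    M=(abs(P[...,0]-.475)<.02)&(abs(P[...,1]-.2835)<.02)&(P[...,2]>.085)&(P[...,2]<.12);print("pin top",M.sum(),np.median(P[M],0) if M.any() else 0)
    W=(P[...,0]>.4)&(P[...,0]<.55)&(P[...,1]>.15)&(P[...,1]<.46)&(P[...,2]>.049)&(P[...,2]<.064);print("plate",cv2.minAreaRect(P[W][:,:2].astype(np.float32)*1000))
    im=cc["image"].mean(2);bh=(.4765,.2275)
    q=T[:3,:3].T@(np.array([*bh,.054])-T[:3,3]);x,y=K[0,0]*q[0]/-q[2]+K[0,2],-K[1,1]*q[1]/-q[2]+K[1,2];x,y=int(x),int(y);w=6
    G=im[y-w:y+w+1,x-w:x+w+1];D=np.clip(235-G,0,60);yy,xx=np.mgrid[y-w:y+w+1,x-w:x+w+1]
    b=np.array([(xx*D).sum(),(yy*D).sum()])/D.sum()+.5;print("bolt hole",(x,y),b,onz(cc,b/[512,384],.054))
save({"image":np.hstack(ims)},"g.png")
E
```

```text
[0.47511766 0.13414045 0.16385205] 0.04489066367343847
s pin_hole 0.77 [218.  178.1] [0.4688 0.2929 0.054 ]
s bolt_hole 0.64 [230.5 193.4] [0.4767 0.2326 0.054 ]
s pin_grip 0.7 [218.  171.4] [0.4698 0.2905 0.076 ]
s bolt_grip 0.66 [239.2 256.3] [0.4233 0.0454 0.074 ]
pin top 58 [0.47307621 0.28251729 0.09144836]
plate ((472.6775817871094, 302.20654296875), (77.34011840820312, 196.3977508544922), 1.2444677352905273)
bolt hole (231, 194) [230.32325194 195.20699223] [0.47419512 0.22728514 0.054     ]
t pin_hole 0.66 [227.  211.4] [0.4768 0.2815 0.054 ]
t bolt_hole 0.88 [246.2 214.4] [0.4695 0.2352 0.054 ]
t pin_grip 0.72 [242.7 212.7] [0.4711 0.2422 0.076 ]
pin top 64 [0.47418793 0.28743165 0.09375139]
plate ((473.22149658203125, 304.28424072265625), (76.34003448486328, 190.76702880859375), 1.2112797498703003)
bolt hole (249, 211) [250.41303033 209.93389096] [0.48025828 0.22522643 0.054     ]
```

View pics/g.png

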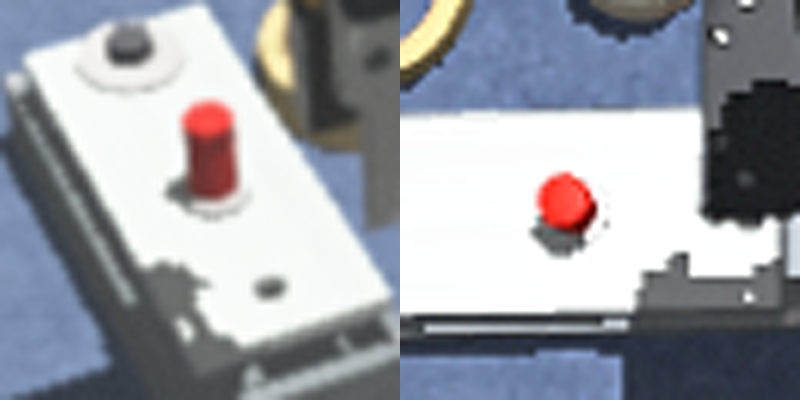

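The picture shows the pin standing upright with its collar on the plate. The bolt hole is open at about (230.5,194.5) in the side view. Next is the bolt.

{"method": "jog_arm", "body": {
  "rows": [
    [[0,0,0],-7,0.05],
    [[0,0,0],-7,0.05],
    [[0,0,0],-7,0.05],
    [[0,0,0],-7,0.05],
    [[0,0,0],-7,0.05],
    [[0,0,0],-7,0.05],
    [[0,0,0],-7,0.05],
    [[0,0,0],-7,0.05],
    [[0,0,0],-7,0.05],
    [[0,0,0],-7,0.05],
    [[0,0,0],-7,0.05],
    [[0,0,0],-7,0.05]
  ]
}}

```text
time_s: 14.47
ee_pos: [0.4749, 0.1354, 0.1631]
eef_rot: [-3.141, 0.0, 1.473]
force: [-0.7, -0.1, 0.0]
grip_width: 0.05
grip_force: 0.0
```

{"method": "jog_arm", "body": {
  "rows": [
    [[0,0,0],-6,0.05],
    [[-0.028,-0.017,0],0,0.05],
    [[-0.028,-0.017,0],0,0.05],
    [[-0.028,-0.017,0],0,0.05],
    [[0,0,0],0,0.05],
    [[0,0,0],0,0.05]
  ]
}}

```text
time_s: 14.97
ee_pos: [0.4239, 0.0505, 0.1635]
eef_rot: [3.141, -0.0, 1.569]
force: [0.5, 0.5, 0.5]
grip_width: 0.0497
grip_force: 0.0
```

{"method": "jog_arm", "body": {
  "rows": [
    [[-0.001,0.0003,0.03],0,0.05],
    [[0,0,0.03],0,0.05],
    [[0,0,0.03],0,0.05],
    [[0,0,0.012],0,0.05],
    [[0,0,0],0,0.05],
    [[0,0,0],0,0.01],
    [[0,0,0],0,0.01],
    [[0,0,0],0,0.01],
    [[0,0,0],0,0.01],
    [[0,0,0],0,0.01],
    [[0,0,0],0,0.01],
    [[0,0,0],0,0.01]
  ]
}}

```text
time_s: 15.97
ee_pos: [0.4246, 0.0501, 0.0617]
eef_rot: [3.141, -0.0, 1.571]
force: [-1.4, 0.1, 5.5]
grip_width: 0.0173
grip_force: 50.0
```

{"method": "jog_arm", "body": {
  "rows": [
    [[0,0,-0.01],0,0.01],
    [[0,0,-0.02],0,0.01],
    [[0,0,-0.03],0,0.01],
    [[0,0,-0.03],0,0.01],
    [[0,0,-0.01],0,0.01],
    [[0,0,0],0,0.01],
    [[0,0,0],0,0.01]
  ]
}}

```text
time_s: 16.55
ee_pos: [0.424, 0.0501, 0.1607]
eef_rot: [-3.142, -0.0, 1.571]
force: [0.1, 1.0, -0.5]
grip_width: 0.0172
grip_force: 50.0
```

{"method": "jog_arm", "body": {
  "rows": [
    [[0.0356,0.0104,0],0,0.01],
    [[0.0356,0.0104,0],0,0.01],
    [[0.0356,0.0104,0],0,0.01],
    [[0.0356,0.0104,0],0,0.01],
    [[0.0356,0.0104,0],0,0.01],
    [[0,0,0.03],0,0.01],
    [[0,0,0.025],0,0.01],
    [[0,0,0],0,0.01],
    [[0,0,0],0,0.01]
  ]
}}

```text
time_s: 17.3
ee_pos: [0.4751, 0.2276, 0.1044]
eef_rot: [-3.137, 0.002, 1.571]
force: [-0.3, 0.3, -0.5]
grip_width: 0.0176
grip_force: 50.0
```

```bash
python3 - <<'E'
from h import *
c=camera("side");o=get_obs();print(o["ee_pos"],o["eef_rot"],o["grip_width"])
p=o["ee_pos"]
T=np.array(c["world_from_camera"]);q=T[:3,:3].T@(p+[0,0,-.040]-T[:3,3]);K=c["K"];e=(K[0,0]*q[0]/-q[2]+K[0,2],-K[1,1]*q[1]/-q[2]+K[1,2])
print("tip exp",e);u,v=map(int,e);s=cv2.resize(c["image"][v-25:v+25,u-25:u+25],(600,600),interpolation=cv2.INTER_CUBIC)
cv2.circle(s,(int((e[0]-u+25)*12),int((e[1]-v+25)*12)),2,(0,255,0),-1);print(u-25,v-25)
save({"image":s},"i.png")
E
```

```text
[0.47606782 0.22779694 0.10606597] [-3.14033218e+00  5.03234035e-04  1.57055789e+00] 0.016841477362664174
tip exp (np.float64(230.69570167623513), np.float64(190.89237734114772))
205 165
```

View pics/i.png

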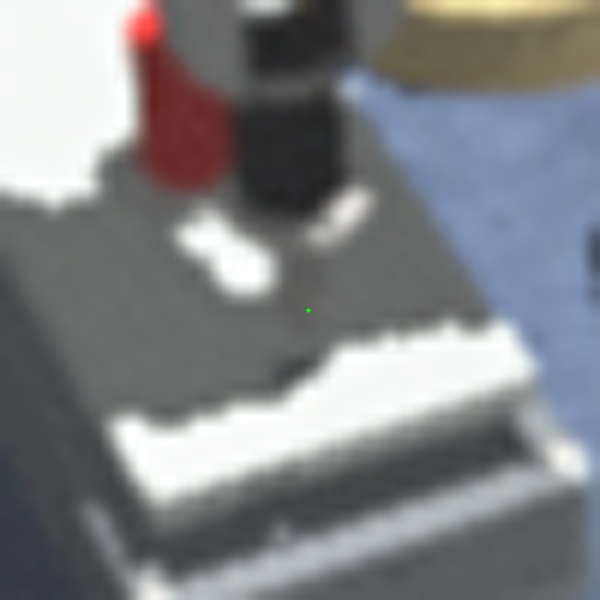

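The side view shows the bolt tip around crop (303,315), above the hole at about (300,368). I'll lower it gently.

{"method": "jog_arm", "body": {
  "rows": [
    [[0,0,0.004],0,0.01],
    [[0,0,0.004],0,0.01],
    [[0,0,0.003],0,0.01],
    [[0,0,0.002],0,0.01],
    [[0,0,0],0,0.01]
  ]
}}

```text
time_s: 17.77
ee_pos: [0.4761, 0.2279, 0.0929]
eef_rot: [-3.141, 0.0, 1.571]
force: [-0.4, -0.6, -0.5]
grip_width: 0.0176
grip_force: 50.0
```

{"method": "jog_arm", "body": {
  "rows": [
    [[0,0,0.0015],0,0.01],
    [[0,0,0.0015],0,0.01],
    [[0,0,0],0,0.01]
  ]
}}

```text
time_s: 18.02
ee_pos: [0.4762, 0.2281, 0.09]
eef_rot: [-3.141, 0.0, 1.571]
force: [-0.2, -0.3, -1.4]
grip_width: 0.0172
grip_force: 50.0
```

{"method": "jog_arm", "body": {
  "rows": [
    [[0,0,0.001],0,0.01],
    [[0,0,0.001],0,0.01],
    [[0,0,0],0,0.01]
  ]
}}

```text
time_s: 18.27
ee_pos: [0.4762, 0.2281, 0.088]
eef_rot: [-3.141, 0.0, 1.571]
force: [0.6, 1.1, -0.5]
grip_width: 0.0171
grip_force: 50.0
```

{"method": "jog_arm", "body": {
  "rows": [
    [[0,0,0.001],0,0.01],
    [[0,0,0.001],0,0.01],
    [[0,0,0.001],0,0.01],
    [[0,0,0],0,0.01]
  ]
}}

```text
time_s: 18.6
ee_pos: [0.4761, 0.2281, 0.0849]
eef_rot: [-3.141, 0.0, 1.571]
force: [-0.5, 0.5, -0.4]
grip_width: 0.017
grip_force: 50.0
```

{"method": "jog_arm", "body": {
  "rows": [
    [[0,0,0.001],0,0.01],
    [[0,0,0.001],0,0.01],
    [[0,0,0.001],0,0.01],
    [[0,0,0],0,0.01]
  ]
}}

```text
time_s: 18.93
ee_pos: [0.4762, 0.228, 0.0819]
eef_rot: [-3.141, 0.0, 1.571]
force: [-0.3, 0.8, -1.5]
grip_width: 0.0169
grip_force: 50.0
```

{"method": "jog_arm", "body": {
  "rows": [
    [[0,0,0.001],0,0.01],
    [[0,0,0.001],0,0.01],
    [[0,0,0.001],0,0.01],
    [[0,0,0],0,0.01]
  ]
}}

```text
time_s: 19.27
ee_pos: [0.4762, 0.228, 0.0789]
eef_rot: [-3.141, 0.0, 1.571]
force: [-0.7, 1.2, -1.3]
grip_width: 0.0169
grip_force: 50.0
```

{"method": "jog_arm", "body": {
  "rows": [
    [[0,0,0.0015],0,0.01],
    [[0,0,0.0015],0,0.01],
    [[0,0,0.001],0,0.01],
    [[0,0,0],0,0.01]
  ]
}}

```text
time_s: 19.6
ee_pos: [0.4762, 0.2281, 0.0749]
eef_rot: [-3.141, 0.0, 1.571]
force: [-0.1, 0.5, -1.3]
grip_width: 0.0174
grip_force: 50.0
```

{"method": "jog_arm", "body": {
  "rows": [
    [[0,0,0.0015],0,0.01],
    [[0,0,0.0015],0,0.01],
    [[0,0,0.001],0,0.01],
    [[0,0,0],0,0.01]
  ]
}}

```text
time_s: 19.93
ee_pos: [0.4762, 0.228, 0.0709]
eef_rot: [-3.141, 0.0, 1.571]
force: [0.4, 0.7, -1.7]
grip_width: 0.0174
grip_force: 50.0
```

{"method": "jog_arm", "body": {
  "rows": [
    [[0,0,0.001],0,0.01],
    [[0,0,0.001],0,0.01],
    [[0,0,0.001],0,0.01],
    [[0,0,0],0,0.01]
  ]
}}

```text
time_s: 20.27
ee_pos: [0.4762, 0.2281, 0.068]
eef_rot: [-3.141, 0.0, 1.571]
force: [-1.1, 0.8, -0.5]
grip_width: 0.017
grip_force: 50.0
```

{"method": "jog_arm", "body": {
  "rows": [
    [[0,0,0.001],0,0.01],
    [[0,0,0.001],0,0.01],
    [[0,0,0.001],0,0.01],
    [[0,0,0],0,0.01]
  ]
}}

```text
time_s: 20.6
ee_pos: [0.4762, 0.2281, 0.0649]
eef_rot: [-3.141, 0.0, 1.571]
force: [0.1, 1.5, -0.5]
grip_width: 0.0173
grip_force: 50.0
```

{"method": "jog_arm", "body": {
  "rows": [
    [[0,0,0.0006],0,0.01],
    [[0,0,0.0006],0,0.01],
    [[0,0,0],0,0.01]
  ]
}}

```text
time_s: 20.85
ee_pos: [0.4762, 0.2281, 0.0638]
eef_rot: [-3.141, 0.0, 1.571]
force: [0.9, 0.9, 0.4]
grip_width: 0.017
grip_force: 50.0
```

{"method": "jog_arm", "body": {
  "rows": [
    [[0,0,0.0005],0,0.01],
    [[0,0,0.0004],0,0.01],
    [[0,0,0],0,0.01]
  ]
}}

```text
time_s: 21.1
ee_pos: [0.4763, 0.2282, 0.0632]
eef_rot: [3.141, -0.0, 1.571]
force: [-0.7, 1.4, 2.2]
grip_width: 0.0172
grip_force: 50.0
```

Contact: the collar is on the plate. I'll release and lift.

{"method": "jog_arm", "body": {
  "rows": [
    [[0,0,0],0,0.04],
    [[0,0,0],0,0.04],
    [[0,0,0],0,0.04],
    [[0,0,-0.01],0,0.04],
    [[0,0,-0.03],0,0.04],
    [[0,0,-0.03],0,0.04],
    [[0,0,-0.03],0,0.04],
    [[-0.035,0,0],0,0.04],
    [[-0.035,0,0],0,0.04],
    [[-0.035,0,0],0,0.04],
    [[-0.035,0,0],0,0.04],
    [[-0.035,0,0],0,0.04]
  ]
}}

```text
time_s: 22.1
ee_pos: [0.476, 0.0515, 0.1639]
eef_rot: [3.141, 0.0, 1.571]
force: [0.3, -0.4, -0.0]
grip_width: 0.0402
grip_force: 0.0
```

```bash
python3 - <<'E'
from h import *
c=camera("side");t=camera("top")
save({"image":np.hstack([cv2.resize(k["image"][v-32:v+33,u-32:u+33],(400,400),interpolation=cv2.INTER_CUBIC) for k,u,v in((c,222,183),(t,235,210))])},"j.png")
E
```

```text
(no output)
```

View pics/j.png

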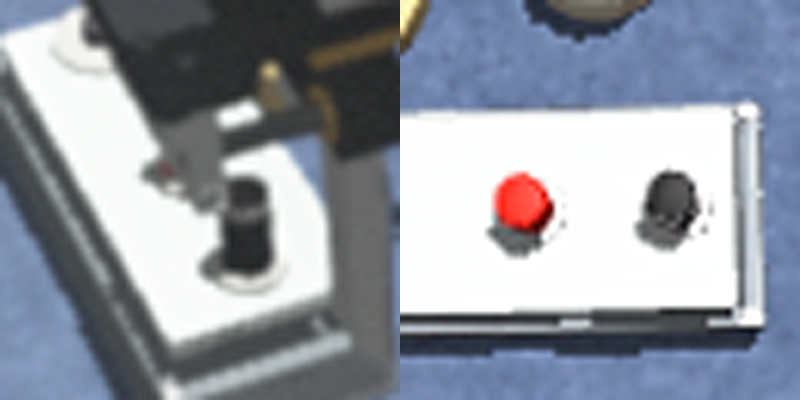

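The pin (top view, crop (523,203)) and bolt (crop (670,203)) both stand upright with their collars on the plate, and the gripper is clear.

```bash
python3 -c "
from station import *
print(hand_in())"
```

```text
the job is handed in; nothing more can be done
None
```

The taper pin and the bolt are both fully home with their collars on the plate and released, the gripper is clear, and the job was handed in at about 22 s; no verdict came back.

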